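# Cap the inspection lens on the clockmaker's bench

### The job

Put the sprung dust cap on the wide inspection lens, which stands on the bench with its glass upward: squeeze the cap's two upright finger tabs fully together, lift it so, lower it into the mouth until its flange lies flat on the rim all round, then let go so that both tabs spring out and lock it under the rim. The slimmer lens and the plain cap without tabs are not wanted.

Things in the scene. Friction and masses are not known exactly. Their poses are not given: they have to be found in the camera images.
- cap: Black sprung cap, tabs grey, 74 g; origin: centre of underside, z up. Plug 60 mm wide, z 0-14; flange 116 mm wide, z 14-19; on it two flat finger tabs, z 19-45, 24 mm wide (x), 6 thick, at +y and -y: outer faces 60 mm apart at rest, 24 squeezed. Under each a lug (z 2-6) reaches 48 mm out, 30 squeezed. Pinch the tabs along the cap's y, fingertips just above the flange.
- lens_mouth (a point): Mouth centre at the top of the wide lens's rim, z up. Upright dark steel barrel 114 mm wide, 85 high, fixed, bright rim, glass 24 mm down (the slim lens: 68 mm wide). Mouth 84 mm wide through a 6 mm lip (88 at its top edge); below it the bore is 102, where the lugs spring out. Round: any cap yaw will do. Seated, the flange lies on the rim, the cap's origin 14 mm below this point.
- tab_left (a joint): Inward travel of the tab at the cap's +y side: 0 = sprung out (rest), 0.018 m = fully squeezed (a hard stop). Its spring needs 4 N to start and 8.5 N at the stop.
- tab_right (a joint): The same for the tab at the cap's -y side.
Things that resemble listed ones, but are neither listed nor needed, are in the scene too. Leave any blue look-alike of the part that bears lens_mouth alone.

How it is judged (in metres and radians):
On the way:
1. the cap is lifted clear of the bench with both tabs squeezed in (value of joint each of tab_left, tab_right above 0.01 m and height (world z) of cap above 0.04 m), for 0.2 s.
At the end, for the whole second after the job is handed in: The cap sits in the mouth of the wide lens, upright within 10 degrees, centred within 14 mm, its flange down on the rim within 4 mm, both tabs sprung out to within 5 mm of rest, at rest and released (horizontal distance between cap and lens_mouth below 0.014 m and z of cap in the frame of lens_mouth below -0.01 m and angle between cap's own z axis and vertical below 0.17 rad and value of joint each of tab_left, tab_right below 0.005 m and linear speed of cap below 0.02 m/s); the robot touches nothing.
It also fails if it takes over 42 s, if anything falls off the work surface, if the arm or the gripper's body presses on something with over 40 N, if the wrist force passes 120 N, or if a joint passes its speed limit or range.

### The arm

A 6-joint arm with a two-finger parallel gripper is mounted at the origin on the work surface. World frame = base frame: x ahead of the robot, y to its left, z up, the work surface at z = 0. Lengths are in mm, angles in rad, forces in N, time in s.
With the tool pointing down it reaches from about 425 to 1125 mm from the base axis. Payload 14.9 kg.
Tool frame: the origin (TCP) lies midway between the tips of the shut fingers; the grasp point (between the pads) lies 19 mm behind it (manip.grip_point_offset is the distance from the TCP to the grasp point, in mm); x points along the fingers, z is the direction in which the jaws open and shut, and the axes are right-handed (so a half turn about x gives the same grasp; the last joint's range is limited). The gripper opens to 91 mm and grips with 3 to 60 N. Pads are 32 mm wide; open, the fingers measure 118 mm over their backs; the gripper's body (76 mm by 178 mm) begins 60 mm behind the grasp point.
Start: joints at [1.308, 0.379, 1.734, -0, 1.028, -0.033], TCP at [159.454, 681.61, 213.932] pointing down, gripper open.
Joint ranges: [-2.77, 2.77], [-0.74, 2.19], [0, 2.66], [-1.06, 4.2], [0.31, 2.87], [-3.08, 3.08]. Speed limits (rad/s): [1.89, 1.89, 2.39, 3.14, 3.14, 3.14].

### API

Orientations are given as a unit quaternion [w, x, y, z].
In Python, from bench import status, camera, manip, models gives the robot as it stands.
- The arm moves only by the tool apply_moves, never from a script. Its argument "deltas" is a list of rows, each an object of numbers: "tx", "ty", "tz": the shift along the tool's x, y, z in mm; "ax", "ay", "az": the turn, a rotation vector about the tool's x, y, z in degrees; "claw": the finger opening in mm, from 0 to 91.2. A call has 1 to 10 rows; each row shifts and turns the commanded pose from where the row before left it, along the tool's axes as they then stand; what a row does not reach is not made up. A row lasts 1/12 s, in which the tool goes at most 41.7 mm and 7.16 degrees, less where a joint would pass 70% of its speed; a pose out of reach is approached as far as the arm can. A call with a gripper value outside its range is refused whole. The fingers move at their own pace and stop on an object; "squeeze" is the grip in N (left out, the last holds). Time passes only in rows, so rows that do not move let the fingers close. It gives the time, the measured TCP pose, the force and the opening at its end, in the units of the state.
- status.get_obs(): the state, without advancing time (a new reading comes with each control period).
- camera(name): name is "scene" or "side" or "wrist"; returns a dict with "frame" (384x512x3 uint8, blue, green, red), "fov_y" (degrees; the focal length in pixels is half the picture's height over the tangent of half this angle, whatever the lens; pixels are square), "cx", "cy" (the principal point, pixels), "k1" (the pictures are not rectified: a ray, as slopes to the right and down, at radius r is drawn at 1 + k1 r^2 times it, then the intrinsics apply), "cam_to_world" (4x4, takes a point from camera to world coordinates). Camera axes: x right, y up, looking along -z (the intrinsics and any distortion apply to the point x, -y, -z); pixel columns grow to the right and rows downward; lengths in mm; the calibration is good to about 2 mm. A picture is of the moment at which its call begins. There is no depth.
- manip.sign_off(): hands the job in, once; it reports no verdict.
Trained networks look in a picture, given as the dict that the camera call returned (one of the last four; its "shot" number tells which), for a name from the list of things; names that differ only in an ending like _2 or _b are one class to them, and where a whole thing is asked for, a point or a joint stands for the part that bears it (a point fixed in the world has none). Each returns a list of dicts, best first, with "score" (0 to 1); they miss things now and then, are a little off and sometimes report something else, mostly with a low value. They report only what shows in the picture. A call takes as long as a camera call. They do not tell look-alikes from the thing itself.
- models.boxes_of(picture, name): "at" ([x, y, z] in mm, in the coordinates of the camera as it stood for that picture, good to about 4 mm: the middle of the surface that is visible of it).
- models.regions_of(picture, name): "mask" (384x512 bool, what is visible of it).
The state is a dict: "clock": time; "joint_pos": joint angles; "joint_vel": joint speeds; "effort": joint torques, N m; "ee_pos": TCP position; "ee_rot": TCP orientation; "contact_force": force on the tool from outside, world axes, zero at the start; "ft_torque": the same for the moment, N m; "grip_width": finger opening in mm.
Only numpy, scipy, OpenCV 4.12 (cv2) and the standard library are available. Lean on these libraries where they do the work, as an engineer would, in place of code of your own. Each camera call takes 0.05 s, during which the arm holds its last target. There are 200 camera calls.

## Working session

There is one attempt and no reset: what is moved stays moved. The work goes in short steps, Python scripts to look and compute and a tool call to move; the robot and the scene stay as the last step left them, time stands still between calls to the robot, and variables do not carry over. Pictures are saved under pics/ and viewed, on a budget of 10 in all, crops included, one or two more only if the job needs it, and the job is handed in when it is done.

Besides the shell and the picture viewer there is one more tool, called after "Request:" as a command line: name --argument value ..., lists and objects as JSON in quotes. apply_moves: Moves the arm, as the interface text tells. Its arguments: {"type":"object","properties":{"deltas":{"type":"array"},"squeeze":{"type":"number"}},"required":["deltas"]}

```bash
mkdir -p pics; cat > h.py <<'E'
import numpy as np, cv2
from bench import status, camera, manip, models
def K(p):
    f=192/np.tan(np.radians(p["fov_y"])/2); return f
def proj(p,X):
    T=np.linalg.inv(p["cam_to_world"]); c=T[:3,:3]@np.array(X,float)+T[:3,3]
    u=np.array([c[0]/-c[2],-c[1]/-c[2]]); u=u*(1+p["k1"]*(u@u)); return K(p)*u+[p["cx"],p["cy"]]
def ray(p,px):
    d=(np.array(px,float)-[p["cx"],p["cy"]])/K(p); u=d.copy()
    for _ in range(20): u=d/(1+p["k1"]*(u@u))
    T=np.array(p["cam_to_world"]); return T[:3,3],T[:3,:3]@np.array([u[0],-u[1],-1])
def onz(p,px,z):
    o,d=ray(p,px); return o+d*(z-o[2])/d[2]
def w(p,at):
    T=np.array(p["cam_to_world"]); return T[:3,:3]@np.array(at)+T[:3,3]
def find(p,n):
    for b in models.boxes_of(p,n):
        X=w(p,b["at"]); print(n,round(b["score"],2),X.round(),"px",proj(p,X).round())
E
python3 - <<'E'
from h import *
ims=[]
for n in ("scene","side","wrist"):
    p=camera(n); print(n,{k:(np.round(v,3).tolist() if k!="frame" else 0) for k,v in p.items()})
    for t in ("cap","lens_mouth"): 
        try: find(p,t)
        except Exception as e: print(e)
    cv2.imwrite(f"pics/{n}0.png",p["frame"]); ims.append(p["frame"])
cv2.imwrite("pics/a.png",np.vstack([np.hstack([cv2.resize(i,(400,300)) for i in ims[:2]]),np.hstack([cv2.resize(ims[2],(400,300))]*2)]))
print(status.get_obs())
E
```

```text
scene {'frame': 0, 'fov_y': 47.285, 'cx': 252.041, 'cy': 189.013, 'k1': 0.016, 'cam_to_world': [[-0.843, -0.315, 0.436, 990.261], [0.538, -0.518, 0.665, 916.787], [0.016, 0.795, 0.606, 822.554], [0.0, 0.0, 0.0, 1.0]], 'shot': 1}
cap 0.77 [ 605. -258.   25.] px [154. 160.]
lens_mouth 0.65 [266. 367.  62.] px [368. 224.]
lens_mouth 0.63 [473. 485.  64.] px [338. 287.]
side {'frame': 0, 'fov_y': 46.715, 'cx': 261.084, 'cy': 198.809, 'k1': -0.134, 'cam_to_world': [[0.918, 0.264, -0.295, 45.994], [-0.396, 0.595, -0.7, -871.283], [-0.009, 0.759, 0.651, 1003.861], [0.0, 0.0, 0.0, 1.0]], 'shot': 2}
cap 0.74 [ 609. -270.   18.] px [364. 285.]
lens_mouth 0.92 [246. 322.  63.] px [179. 185.]
lens_mouth 0.74 [426. 267.  63.] px [234. 181.]
lens_mouth 0.56 [459. 448.  65.] px [225. 150.]
wrist {'frame': 0, 'fov_y': 62.603, 'cx': 246.699, 'cy': 198.114, 'k1': 0.03, 'cam_to_world': [[0.229, -0.93, -0.288, 76.816], [0.973, 0.219, 0.068, 700.906], [-0.0, -0.296, 0.955, 384.338], [0.0, 0.0, 0.0, 1.0]], 'shot': 3}
lens_mouth 0.7 [199. 375.   7.] px [ 25. 254.]
lens_mouth 0.51 [410. 489.   0.] px [160. 360.]
{'clock': 0.45, 'joint_pos': array([ 1.30769144e+00,  3.78929289e-01,  1.73428291e+00, -1.26119210e-05,
        1.02852711e+00, -3.33205554e-02]), 'joint_vel': array([ 0.0002941 , -0.00021754,  0.00120419,  0.0002229 , -0.0013272 ,
       -0.00081591]), 'effort': array([ 6.61160757e-04, -7.63046193e+01, -4.34338975e+01,  6.50553661e-02,
        3.97860724e-02, -1.90898612e-05]), 'ee_pos': array([159.44698749, 681.54860315, 213.87015761]), 'ee_rot': array([ 0.55398252, -0.43941951,  0.55406133,  0.43935168]), 'contact_force': array([ 0.31491452, -0.39441412, -0.46682055]), 'ft_torque': array([-0.00530385, -0.03315299, -0.04401647]), 'grip_width': 91.29482398525217}
```

View pics/a.png

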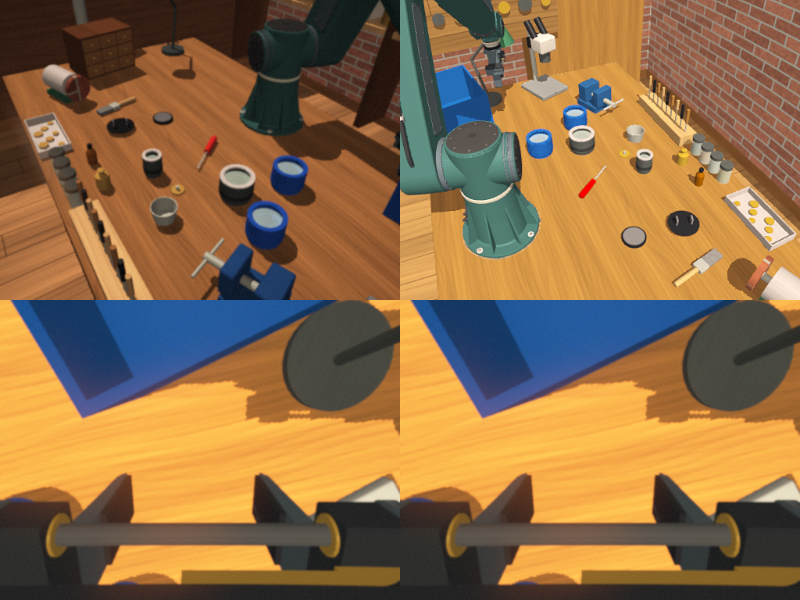

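The picture shows these candidates, in full-size scene pixels:
- **Caps:** the tabbed cap is at (154,162), or side (364,285). The plain grey-topped cap at (208,150) isn't wanted.
- **Lenses:** the wide dark lens with the bright rim is at (303,233), or side (232,177). The slim lens is at (195,207). The blue look-alikes are at (369,223) and (340,287).

I choose the tabbed cap and the wide dark lens, and check both in one close crop.

```bash
python3 - <<'E'
from h import *
s=cv2.imread("pics/scene0.png");d=cv2.imread("pics/side0.png")
c=lambda im,x,y:cv2.resize(im[y-35:y+35,x-45:x+45],(400,300),interpolation=cv2.INTER_CUBIC)
cv2.imwrite("pics/b.png",np.vstack([np.hstack([c(s,154,162),c(d,364,285)]),np.hstack([c(s,303,233),c(d,232,177)])]))
E
```

```text
(no output)
```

View pics/b.png

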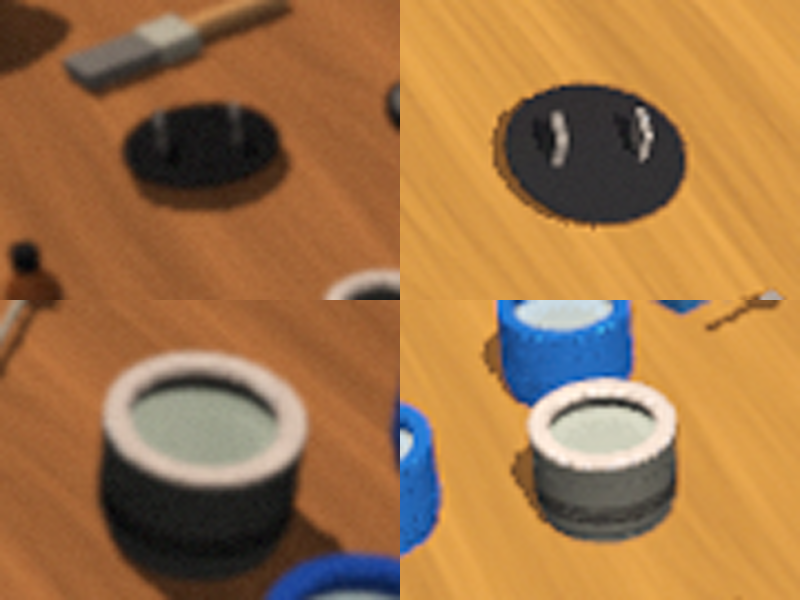

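The crops confirm both choices: a cap with two upright tabs, and a dark barrel with a bright rim. The rim centre is at scene (304,225) and side (233,170), and the flange centre is at scene (154,160) and side (363,284).

```bash
python3 - <<'E'
from h import *
s=camera("scene");d=camera("side")
print("lens",onz(s,(304.1,224.9),85),onz(d,(232.7,170.1),85))
print("cap",onz(s,(154.3,159.6),19),onz(d,(362.8,284.4),19))
# tab mid z32 in side and scene
P=lambda x,y,ox,oy:(ox+x/4.444,oy+y/4.444)
print("tabs side",onz(d,P(158,138,319,250),32),onz(d,P(243,132,319,250),32))
print("tabs scene",onz(s,P(161,132,109,127),32),onz(s,P(236,126,109,127),32))
o=status.get_obs();from scipy.spatial.transform import Rotation as R
q=o["ee_rot"];print(R.from_quat([q[1],q[2],q[3],q[0]]).as_matrix().round(3))
E
```

```text
lens [427.81365851 300.74373093  85.        ] [433.51974905 296.27801759  85.        ]
cap [ 600.82364932 -267.07191234   19.        ] [ 607.27622037 -265.86513492   19.        ]
tabs side [ 585.26715558 -254.1999172    32.        ] [ 636.87177999 -272.53881347   32.        ]
tabs scene [ 625.65233232 -279.08435314   32.        ] [ 575.56312565 -258.32893527   32.        ]
[[-0.    -0.974  0.228]
 [ 0.     0.228  0.974]
 [-1.     0.     0.   ]]
```

Request:
apply_moves --deltas '[{"ty": -39,"tz": -2.4,"ax": 3.3},{"ty": -39,"tz": -2.4,"ax": 3.3},{"ty": -39,"tz": -2.4,"ax": 3.3},{"ty": -39,"tz": -2.4,"ax": 3.3},{"ty": -39,"tz": -2.4,"ax": 3.3},{"ty": -39,"tz": -2.4,"ax": 3.3},{"ty": -39,"tz": -2.4,"ax": 3.3},{"ty": -39,"tz": -2.4,"ax": 3.3},{"ty": -39,"tz": -2.4,"ax": 3.3},{"ty": -39,"tz": -2.4,"ax": 3.3}]'

```text
$.deltas[0]: bad value
```

Request:
apply_moves --deltas '[{"ty": -39,"tz": -2.4,"ax": 3.3},{"ty": -39,"tz": -2.4,"ax": 3.3},{"ty": -39,"tz": -2.4,"ax": 3.3},{"ty": -39,"tz": -2.4,"ax": 3.3},{"ty": -39,"tz": -2.4,"ax": 3.3},{"ty": -39,"tz": -2.4,"ax": 3.3},{"ty": -39,"tz": -2.4,"ax": 3.3},{"ty": -39,"tz": -2.4,"ax": 3.3},{"ty": -39,"tz": -2.4,"ax": 3.3},{"ty": -39,"tz": -2.4,"ax": 3.3}]'

```text
$.deltas[0]: bad value
```

Request:
apply_moves --deltas '[{"ty": -39,"tz": -2.4,"ax": 3.3},{"ty": -39,"tz": -2.4,"ax": 3.3},{"ty": -39,"tz": -2.4,"ax": 3.3},{"ty": -39,"tz": -2.4,"ax": 3.3},{"ty": -39,"tz": -2.4,"ax": 3.3},{"ty": -39,"tz": -2.4,"ax": 3.3},{"ty": -39,"tz": -2.4,"ax": 3.3},{"ty": -39,"tz": -2.4,"ax": 3.3},{"ty": -20,"tz": -2.4,"ax": 3.3},{"tx": 0}]'

```text
$.deltas[0]: bad value
```

```bash
python3 - <<'E'
from h import *
p=camera("wrist"); find(p,"cap")
for m in models.regions_of(p,"cap"): print(m["score"],m["mask"].sum())
cv2.imwrite("pics/w1.png",p["frame"]); np.save("w1.npy",p,allow_pickle=True)
o=status.get_obs();print(o["clock"],o["ee_pos"],o["ee_rot"],o["contact_force"])
E
```

```text
0.7 [159.45169556 681.61775192 213.94491427] [ 0.55402686 -0.43938858  0.55401512  0.43938499] [0.0941192  0.40689449 0.09150504]
```

View pics/w1.png

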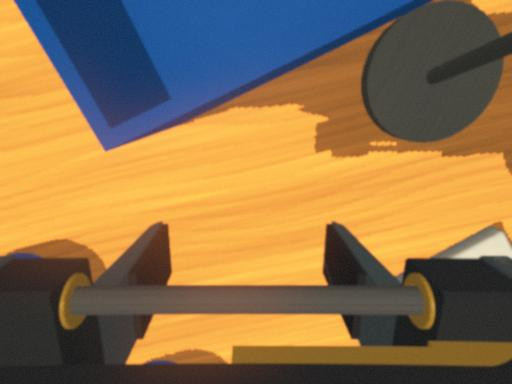

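The calls were refused, and the picture shows the start view unchanged. Rows probably need every key, so I'll try that.

Request:
apply_moves --deltas '[{"tx": 0,"ty": -39,"tz": -2.4,"ax": 3.3,"ay": 0,"az": 0,"claw": 91},{"tx": 0,"ty": -39,"tz": -2.4,"ax": 3.3,"ay": 0,"az": 0,"claw": 91},{"tx": 0,"ty": -39,"tz": -2.4,"ax": 3.3,"ay": 0,"az": 0,"claw": 91},{"tx": 0,"ty": -39,"tz": -2.4,"ax": 3.3,"ay": 0,"az": 0,"claw": 91},{"tx": 0,"ty": -39,"tz": -2.4,"ax": 3.3,"ay": 0,"az": 0,"claw": 91}]'

```text
clock: 1.12
ee_pos: [339.9, 603.9, 214.0]
ee_rot: [0.612, -0.354, 0.612, 0.355]
contact_force: [0.7, 0.8, -0.4]
grip_width: 90.9
```

Request:
apply_moves --deltas '[{"tx": 0,"ty": -39,"tz": -2.4,"ax": 3.3,"ay": 0,"az": 0,"claw": 91},{"tx": 0,"ty": -39,"tz": -2.4,"ax": 3.3,"ay": 0,"az": 0,"claw": 91},{"tx": 0,"ty": -39,"tz": -2.4,"ax": 3.3,"ay": 0,"az": 0,"claw": 91},{"tx": 0,"ty": -39,"tz": -2.4,"ax": 3.3,"ay": 0,"az": 0,"claw": 91},{"tx": 0,"ty": -39,"tz": -2.4,"ax": 3.3,"ay": 0,"az": 0,"claw": 91},{"tx": 0,"ty": -39,"tz": -2.4,"ax": 3.3,"ay": 0,"az": 0,"claw": 91},{"tx": 0,"ty": -39,"tz": -2.4,"ax": 3.3,"ay": 0,"az": 0,"claw": 91},{"tx": 0,"ty": -39,"tz": -2.4,"ax": 3.3,"ay": 0,"az": 0,"claw": 91},{"tx": 0,"ty": -39,"tz": -2.4,"ax": 3.3,"ay": 0,"az": 0,"claw": 91},{"tx": 0,"ty": -39,"tz": -2.4,"ax": 3.3,"ay": 0,"az": 0,"claw": 91}]'

```text
clock: 1.95
ee_pos: [597.1, 316.4, 214.1]
ee_rot: [0.687, -0.166, 0.687, 0.166]
contact_force: [1.1, 1.2, 0.1]
grip_width: 91.4
```

Request:
apply_moves --deltas '[{"tx": 0,"ty": -39,"tz": -2.4,"ax": 3.3,"ay": 0,"az": 0,"claw": 91},{"tx": 0,"ty": -39,"tz": -2.4,"ax": 3.3,"ay": 0,"az": 0,"claw": 91},{"tx": 0,"ty": -39,"tz": -2.4,"ax": 3.3,"ay": 0,"az": 0,"claw": 91},{"tx": 0,"ty": -39,"tz": -2.4,"ax": 3.3,"ay": 0,"az": 0,"claw": 91},{"tx": 0,"ty": -39,"tz": -2.4,"ax": 3.3,"ay": 0,"az": 0,"claw": 91},{"tx": 0,"ty": -39,"tz": -2.4,"ax": 3.3,"ay": 0,"az": 0,"claw": 91},{"tx": 0,"ty": -39,"tz": -2.4,"ax": 3.3,"ay": 0,"az": 0,"claw": 91},{"tx": 0,"ty": -39,"tz": -2.4,"ax": 3.3,"ay": 0,"az": 0,"claw": 91},{"tx": 0,"ty": -39,"tz": -2.4,"ax": 3.3,"ay": 0,"az": 0,"claw": 91},{"tx": 0,"ty": -39,"tz": -2.4,"ax": 3.3,"ay": 0,"az": 0,"claw": 91}]'

```text
clock: 2.78
ee_pos: [656.1, -64.6, 214.1]
ee_rot: [0.706, 0.036, 0.706, -0.036]
contact_force: [-0.4, -0.6, 1.8]
grip_width: 91.3
```

Request:
apply_moves --deltas '[{"tx": 0,"ty": -39,"tz": -2.4,"ax": 3.3,"ay": 0,"az": 0,"claw": 91},{"tx": 0,"ty": -39,"tz": -2.4,"ax": 3.3,"ay": 0,"az": 0,"claw": 91},{"tx": 0,"ty": -39,"tz": -2.4,"ax": 3.3,"ay": 0,"az": 0,"claw": 91},{"tx": 0,"ty": -20,"tz": -2.4,"ax": 3.3,"ay": 0,"az": 0,"claw": 91},{"tx": 0,"ty": 0,"tz": 0,"ax": 0,"ay": 0,"az": 0,"claw": 91}]'

```text
clock: 3.2
ee_pos: [621.8, -199.2, 214.0]
ee_rot: [0.697, 0.118, 0.697, -0.118]
contact_force: [0.5, 0.7, -0.1]
grip_width: 91.0
```

```bash
python3 - <<'E'
from h import *
p=camera("wrist"); find(p,"cap")
for m in models.regions_of(p,"cap"): print(m["score"],m["mask"].sum())
cv2.imwrite("pics/w1.png",p["frame"]); np.save("w1.npy",p,allow_pickle=True)
o=status.get_obs();print(o["clock"],o["ee_pos"],o["ee_rot"],o["contact_force"],proj(p,(604,-266,19)))
E
```

```text
cap 0.82 [ 606. -258.   20.] px [250. 223.]
3.35 [ 623.14698592 -195.44511057  213.9931035 ] [ 0.697609    0.11579598  0.69753076 -0.11568843] [-0.26602179  0.21092413 -0.9908864 ] [251.41662663 228.5829279 ]
```

View pics/w1.png

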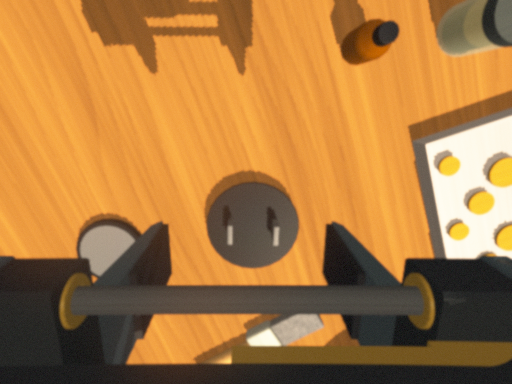

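The wrist view shows the tabbed cap with its flange centre at about (253,224.5). The tab tops are the light strips centred at (229.5,235) and (275.5,236), so the jaw axis is nearly aligned.

```bash
cat >> h.py <<'E'
from scipy.spatial.transform import Rotation as R
def tool():
    o=status.get_obs(); q=o["ee_rot"]; return o["ee_pos"],R.from_quat([q[1],q[2],q[3],q[0]]).as_matrix()
E
python3 - <<'E'
from h import *
p=camera("wrist"); t,M=tool()
g=cv2.cvtColor(p["frame"],cv2.COLOR_BGR2GRAY); n,l,s,c=cv2.connectedComponentsWithStats(((g>110)&(np.indices(g.shape)[0]<262)&(np.indices(g.shape)[0]>190)&(np.abs(np.indices(g.shape)[1]-253)<36)).astype(np.uint8))
hh=cv2.cvtColor(p["frame"],cv2.COLOR_BGR2HSV)
for i in range(1,n):
    if s[i,4]>15: print(s[i],c[i])
f=onz(p,(253,224.5),19); a=onz(p,(229.5,235),45); b=onz(p,(275.5,236),45)
print(t,"flange",f,"tabs",a,b,(a+b)/2,np.linalg.norm(a-b))
for X in (f,(a+b)/2): print("tool delta",M.T@(X-t))
d=M.T@(b-a); print("yaw err deg: ax",np.degrees(np.arctan2(d[1],d[2])), d)
E
```

```text
[283 191   6   8  29] [286.37931034 193.5862069 ]
[227 229   6  20 109] [229.40366972 237.98165138]
[272 230   7  20 118] [275.27966102 239.98305085]
[280 253   9   9  42] [285.35714286 258.5       ]
[ 623.31632171 -194.98265174  213.97183715] flange [ 609.50998723 -257.74249042   19.        ] tabs [ 582.21796323 -251.19637773   45.        ] [ 632.62347013 -269.84665472   45.        ] [ 607.42071668 -260.52151623   45.        ] 53.74521335787782
tool delta [194.96504103 -63.88413246   7.13301481]
tool delta [168.96456411 -67.18508079   6.05274828]
yaw err deg: ax -1.5098266936467302 [ 4.48515399e-03 -1.41610023e+00  5.37265539e+01]
```

Request:
apply_moves --deltas '[{"tx": 20,"ty": -34,"tz": 3,"ax": 2,"ay": 0,"az": 0,"claw": 91},{"tx": 30,"ty": -34,"tz": 5,"ax": 0,"ay": 0,"az": 0,"claw": 91},{"tx": 30,"ty": 0,"tz": 0,"ax": 0,"ay": 0,"az": 0,"claw": 91},{"tx": 30,"ty": 0,"tz": 0,"ax": 0,"ay": 0,"az": 0,"claw": 91},{"tx": 0,"ty": 0,"tz": 0,"ax": 0,"ay": 0,"az": 0,"claw": 91}]'

```text
clock: 3.82
ee_pos: [605.5, -257.4, 101.1]
ee_rot: [0.693, 0.128, 0.698, -0.127]
contact_force: [-0.8, 0.5, -1.3]
grip_width: 91.1
```

```bash
python3 - <<'E'
from h import *
p=camera("wrist"); t,M=tool(); print(t, M.round(3).tolist()); find(p,"cap")
q=camera("side"); find(q,"cap")
cv2.imwrite("pics/w2.png",np.hstack([p["frame"][:,56:456],cv2.resize(q["frame"][225:345,300:425],(400,384),interpolation=cv2.INTER_CUBIC)]))
E
```

```text
[ 606.80071495 -257.76406554  104.11186861] [[-0.005, 0.355, 0.935], [0.002, 0.935, -0.355], [-1.0, 0.0, -0.005]]
cap 0.7 [ 607. -258.   19.] px [250. 205.]
cap 0.86 [ 608. -268.   22.] px [364. 284.]
```

View pics/w2.png

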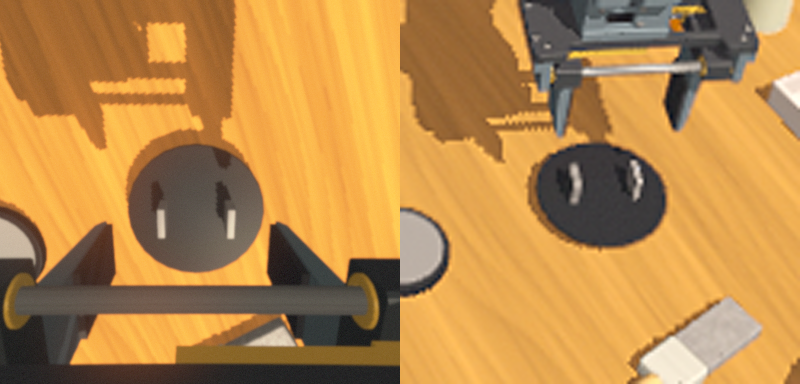

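In the wrist view the flange centre is at (252,207), and the tab tops are at (217.5,222.5) and (288,222.5). The jaws straddle the tabs squarely. I'll measure the remaining offset.

```bash
python3 - <<'E'
from h import *
p=camera("wrist"); t,M=tool(); print(t)
a,b=onz(p,(217.5,222.5),45),onz(p,(288,222.5),45)
for X in (onz(p,(252,207),19),(a+b)/2): print(X.round(1),(M.T@(X-t)).round(1))
print(np.linalg.norm(a-b),(M.T@(b-a)).round(1), "tcp px",proj(p,t))
E
```

```text
[ 609.56192425 -259.28176798  108.81699829]
[ 611.8 -264.8   19. ] [89.8 -4.4  3.8]
[ 610.4 -268.7   45. ] [63.8 -8.5  4. ]
56.04155887069827 [ 0.2 -0.1 56. ] tcp px [248.08118153 248.842231  ]
```

```bash
python3 - <<'E'
from h import *
for i in range(4):
    o=status.get_obs(); print(o["clock"],o["ee_pos"].round(1),o["joint_pos"].round(3),o["joint_vel"].round(3),o["contact_force"].round(1)); p=camera("wrist")
E
```

```text
4.0667 [ 609.6 -259.3  108.8] [-0.437  0.453  1.853  0.     0.833 -0.074] [-0.005 -0.003  0.002  0.001 -0.005  0.   ] [0.2 0.3 0.2]
4.1167 [ 609.4 -259.4  108.7] [-0.438  0.453  1.853 -0.     0.832 -0.074] [-0.005  0.002  0.004 -0.001 -0.005  0.001] [-0.1 -0.1 -0.4]
4.1667 [ 609.2 -259.4  108.5] [-0.438  0.453  1.853 -0.     0.832 -0.074] [-0.003  0.005  0.004 -0.001 -0.005  0.001] [-0.  -0.1  0.1]
4.2167 [ 608.9 -259.4  108.1] [-0.438  0.454  1.854 -0.     0.832 -0.074] [-0.003  0.007  0.006  0.    -0.002 -0.003] [-0.3  0.1 -0.2]
```

Request:
apply_moves --deltas '[{"tx": 10,"ty": -3,"tz": 1.5,"ax": 0,"ay": 0,"az": 0,"claw": 91},{"tx": 12,"ty": -3,"tz": 1.5,"ax": 0,"ay": 0,"az": 0,"claw": 91},{"tx": 12,"ty": 0,"tz": 0,"ax": 0,"ay": 0,"az": 0,"claw": 91},{"tx": 12,"ty": 0,"tz": 0,"ax": 0,"ay": 0,"az": 0,"claw": 91},{"tx": 10,"ty": 0,"tz": 0,"ax": 0,"ay": 0,"az": 0,"claw": 91},{"tx": 6,"ty": 0,"tz": 0,"ax": 0,"ay": 0,"az": 0,"claw": 91},{"tx": 0,"ty": 0,"tz": 0,"ax": 0,"ay": 0,"az": 0,"claw": 91},{"tx": 0,"ty": 0,"tz": 0,"ax": 0,"ay": 0,"az": 0,"claw": 91},{"tx": 0,"ty": 0,"tz": 0,"ax": 0,"ay": 0,"az": 0,"claw": 91}]'

```text
clock: 5.02
ee_pos: [609.1, -266.2, 44.9]
ee_rot: [0.696, 0.128, 0.695, -0.128]
contact_force: [-0.4, -0.3, -0.0]
grip_width: 91.0
```

Request:
apply_moves --deltas '[{"tx": 0,"ty": 0,"tz": 0,"ax": 0,"ay": 0,"az": 0,"claw": 91},{"tx": 0,"ty": 0,"tz": 0,"ax": 0,"ay": 0,"az": 0,"claw": 91},{"tx": 0,"ty": 0,"tz": 0,"ax": 0,"ay": 0,"az": 0,"claw": 91}]'

```text
clock: 5.27
ee_pos: [609.0, -266.2, 45.0]
ee_rot: [0.696, 0.128, 0.695, -0.128]
contact_force: [0.3, 0.1, 0.5]
grip_width: 91.1
```

Request:
apply_moves --deltas '[{"tx": 8,"ty": 0,"tz": 0,"ax": 0,"ay": 0,"az": 0,"claw": 91},{"tx": 8,"ty": 0,"tz": 0,"ax": 0,"ay": 0,"az": 0,"claw": 91},{"tx": 5,"ty": 0,"tz": 0,"ax": 0,"ay": 0,"az": 0,"claw": 91},{"tx": 1.5,"ty": 0,"tz": 0,"ax": 0,"ay": 0,"az": 0,"claw": 91},{"tx": 0,"ty": 0,"tz": 0,"ax": 0,"ay": 0,"az": 0,"claw": 91},{"tx": 0,"ty": 0,"tz": 0,"ax": 0,"ay": 0,"az": 0,"claw": 91},{"tx": 0,"ty": 0,"tz": 0,"ax": 0,"ay": 0,"az": 0,"claw": 91}]' --squeeze 30

```text
clock: 5.85
ee_pos: [608.9, -266.1, 22.2]
ee_rot: [0.695, 0.128, 0.695, -0.128]
contact_force: [0.7, -0.1, -0.1]
grip_width: 91.2
```

```bash
python3 - <<'E'
from h import *
p=camera("wrist");q=camera("side");t,M=tool(); print(t,status.get_obs()["contact_force"])
cv2.imwrite("pics/w3.png",np.hstack([p["frame"][:,56:456],cv2.resize(q["frame"][225:345,300:425],(400,384),interpolation=cv2.INTER_CUBIC)]))
E
```

```text
[ 608.94726816 -266.19254702   22.31367289] [ 0.35102449 -0.39664701  0.0724225 ]
```

View pics/w3.png

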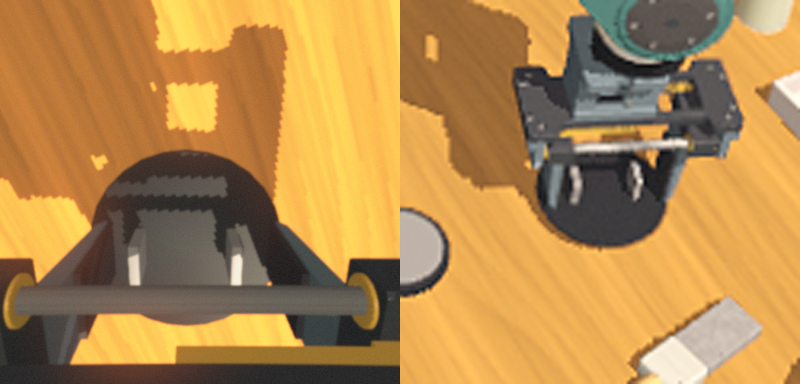

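```bash
python3 - <<'E'
from h import *
p=camera("wrist");t,M=tool(); T=lambda px,z:(M.T@(onz(p,px,z)-t)).round(1)
print("tab top far ends",T((191,247),45),T((293,247),45),"flange far edge",T((242,150),19),"near",T((242,324),19), "L",T((150,222),19),"R",T((334,222),19))
E
```

```text
tab top far ends [-22.7  12.1 -29.3] [-22.7  11.9  23.2] flange far edge [ 3.3 58.  -3.1] near [  3.3 -55.9  -3.8] L [  3.3  15.7 -57.5] R [ 3.3 15.4 50.8]
```

The tabs are centred in tool y and 3 mm off in z, so I shift by that and squeeze.

Request:
apply_moves --deltas '[{"tx": 0,"ty": 0,"tz": -3,"ax": 0,"ay": 0,"az": 0,"claw": 80},{"tx": 0,"ty": 0,"tz": 0,"ax": 0,"ay": 0,"az": 0,"claw": 70},{"tx": 0,"ty": 0,"tz": 0,"ax": 0,"ay": 0,"az": 0,"claw": 60},{"tx": 0,"ty": 0,"tz": 0,"ax": 0,"ay": 0,"az": 0,"claw": 50},{"tx": 0,"ty": 0,"tz": 0,"ax": 0,"ay": 0,"az": 0,"claw": 40},{"tx": 0,"ty": 0,"tz": 0,"ax": 0,"ay": 0,"az": 0,"claw": 30},{"tx": 0,"ty": 0,"tz": 0,"ax": 0,"ay": 0,"az": 0,"claw": 18},{"tx": 0,"ty": 0,"tz": 0,"ax": 0,"ay": 0,"az": 0,"claw": 18},{"tx": 0,"ty": 0,"tz": 0,"ax": 0,"ay": 0,"az": 0,"claw": 18},{"tx": 0,"ty": 0,"tz": 0,"ax": 0,"ay": 0,"az": 0,"claw": 18}]' --squeeze 30

```text
clock: 6.83
ee_pos: [606.1, -265.1, 22.2]
ee_rot: [0.696, 0.128, 0.695, -0.128]
contact_force: [0.2, 0.1, 3.0]
grip_width: 27.4
```

Request:
apply_moves --deltas '[{"tx": 0,"ty": 0,"tz": 0,"ax": 0,"ay": 0,"az": 0,"claw": 10},{"tx": 0,"ty": 0,"tz": 0,"ax": 0,"ay": 0,"az": 0,"claw": 10},{"tx": 0,"ty": 0,"tz": 0,"ax": 0,"ay": 0,"az": 0,"claw": 10},{"tx": 0,"ty": 0,"tz": 0,"ax": 0,"ay": 0,"az": 0,"claw": 10}]' --squeeze 35

```text
clock: 7.17
ee_pos: [606.1, -265.1, 22.5]
ee_rot: [0.695, 0.128, 0.695, -0.128]
contact_force: [-2.2, 0.9, 9.3]
grip_width: 22.3
```

Request:
apply_moves --deltas '[{"tx": -4,"ty": 0,"tz": 0,"ax": 0,"ay": 0,"az": 0,"claw": 10},{"tx": -8,"ty": 0,"tz": 0,"ax": 0,"ay": 0,"az": 0,"claw": 10},{"tx": -12,"ty": 0,"tz": 0,"ax": 0,"ay": 0,"az": 0,"claw": 10},{"tx": -16,"ty": 0,"tz": 0,"ax": 0,"ay": 0,"az": 0,"claw": 10},{"tx": -16,"ty": 0,"tz": 0,"ax": 0,"ay": 0,"az": 0,"claw": 10},{"tx": -12,"ty": 0,"tz": 0,"ax": 0,"ay": 0,"az": 0,"claw": 10},{"tx": -6,"ty": 0,"tz": 0,"ax": 0,"ay": 0,"az": 0,"claw": 10},{"tx": 0,"ty": 0,"tz": 0,"ax": 0,"ay": 0,"az": 0,"claw": 10}]'

```text
clock: 7.83
ee_pos: [606.9, -265.5, 98.4]
ee_rot: [0.696, 0.128, 0.694, -0.128]
contact_force: [0.1, -0.4, -0.2]
grip_width: 22.3
```

```bash
python3 - <<'E'
from h import *
p=camera("wrist");q=camera("side");t,M=tool(); print(t,status.get_obs()["contact_force"],status.get_obs()["grip_width"]); find(q,"cap")
cv2.imwrite("pics/w4.png",np.hstack([p["frame"][:,56:456],cv2.resize(q["frame"][185:305,300:425],(400,384),interpolation=cv2.INTER_CUBIC)]))
E
```

```text
[ 605.90185268 -264.95145457   96.12561465] [-0.48349608 -0.54265871 -0.8931607 ] 22.577405548249864
cap 0.71 [ 601. -277.   95.] px [367. 270.]
cap 0.7 [ 614. -271.  111.] px [371. 263.]
```

View pics/w4.png

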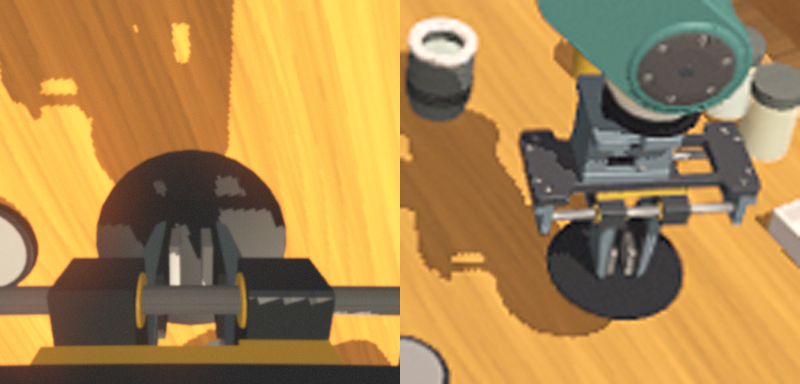

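The wrist and side views show the cap lifted, level, and with its tabs squeezed together. The flange is centred at about wrist (247,237). Next is the carry towards the lens.

Request:
apply_moves --deltas '[{"tx": -20,"ty": 0,"tz": 0,"ax": 0,"ay": 0,"az": 0,"claw": 10},{"tx": -25,"ty": 12,"tz": 0,"ax": 0,"ay": 0,"az": 0,"claw": 10},{"tx": -15,"ty": 25,"tz": -7,"ax": -3.2,"ay": 0,"az": 0,"claw": 10},{"tx": -8,"ty": 34,"tz": -7,"ax": -3.2,"ay": 0,"az": 0,"claw": 10},{"tx": 0,"ty": 34,"tz": -7,"ax": -3.2,"ay": 0,"az": 0,"claw": 10},{"tx": 0,"ty": 34,"tz": -7,"ax": -3.2,"ay": 0,"az": 0,"claw": 10},{"tx": 0,"ty": 34,"tz": -7,"ax": -3.2,"ay": 0,"az": 0,"claw": 10},{"tx": 0,"ty": 34,"tz": -7,"ax": -3.2,"ay": 0,"az": 0,"claw": 10},{"tx": 0,"ty": 34,"tz": -7,"ax": -3.2,"ay": 0,"az": 0,"claw": 10},{"tx": 0,"ty": 34,"tz": -7,"ax": -3.2,"ay": 0,"az": 0,"claw": 10}]'

```text
clock: 8.82
ee_pos: [596.9, 14.7, 163.1]
ee_rot: [0.706, -0.03, 0.707, 0.03]
contact_force: [0.8, 0.1, -0.6]
grip_width: 22.5
```

Request:
apply_moves --deltas '[{"tx": 0,"ty": 34,"tz": -7,"ax": -3.2,"ay": 0,"az": 0,"claw": 10},{"tx": 0,"ty": 34,"tz": -7,"ax": -3.2,"ay": 0,"az": 0,"claw": 10},{"tx": 0,"ty": 34,"tz": -7,"ax": -3.2,"ay": 0,"az": 0,"claw": 10},{"tx": 0,"ty": 34,"tz": -7,"ax": -3.2,"ay": 0,"az": 0,"claw": 10},{"tx": 0,"ty": 30,"tz": -7,"ax": -3.2,"ay": 0,"az": 0,"claw": 10},{"tx": 0,"ty": 20,"tz": -5,"ax": -3.2,"ay": 0,"az": 0,"claw": 10},{"tx": 0,"ty": 10,"tz": 0,"ax": 0,"ay": 0,"az": 0,"claw": 10},{"tx": 0,"ty": 0,"tz": 0,"ax": 0,"ay": 0,"az": 0,"claw": 10},{"tx": 0,"ty": 0,"tz": 0,"ax": 0,"ay": 0,"az": 0,"claw": 10}]'

```text
clock: 9.57
ee_pos: [516.2, 194.7, 163.7]
ee_rot: [0.692, -0.146, 0.692, 0.146]
contact_force: [0.4, -0.3, -0.4]
grip_width: 22.2
```

```bash
python3 - <<'E'
from h import *
p=camera("wrist");q=camera("side");s=camera("scene");t,M=tool(); o=status.get_obs();print(o["clock"],t,M.round(3).tolist(),o["contact_force"],o["grip_width"]); 
for c in (p,q,s): find(c,"lens_mouth"); print(proj(c,(430,298,85)))
cv2.imwrite("pics/w5.png",np.hstack([p["frame"][:,56:456],q["frame"][60:252:,130:330].repeat(2,0).repeat(2,1)]))
E
```

```text
9.7167 [516.58102778 194.00497652 163.85158878] [[-0.0, -0.404, 0.915], [-0.0, 0.915, 0.404], [-1.0, -0.0, -0.0]] [ 0.3654374   0.23420344 -1.09252948] 22.170184699824933
lens_mouth 0.57 [435. 290.  62.] px [202.  53.]
[194.81639448  33.09887013]
lens_mouth 0.88 [457. 448.  66.] px [225. 150.]
lens_mouth 0.87 [426. 270.  63.] px [234. 180.]
[231.56794798 170.07675946]
lens_mouth 0.97 [475. 487.  63.] px [339. 288.]
lens_mouth 0.67 [440. 315.  62.] px [303. 237.]
lens_mouth 0.63 [264. 364.  63.] px [368. 223.]
[302.73803539 224.58043499]
```

View pics/w5.png

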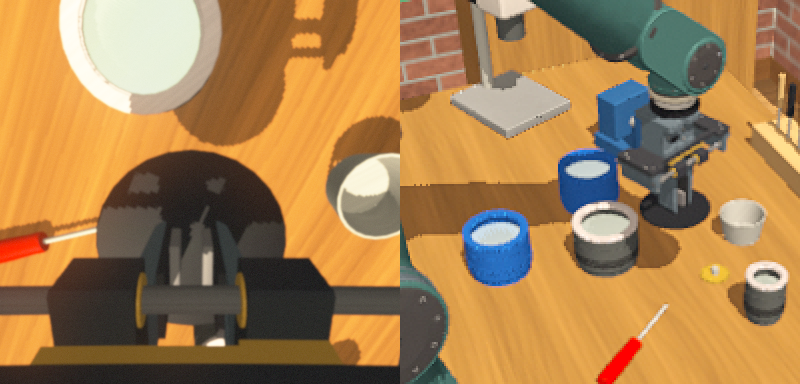

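The wrist view shows the target rim centred at about (195.5,34), which matches the projection of (430,298,85), and the cap is level. I move over the mouth.

Request:
apply_moves --deltas '[{"tx": 0,"ty": 20,"tz": -7,"ax": 0,"ay": 0,"az": 0,"claw": 10},{"tx": 0,"ty": 30,"tz": -8,"ax": 0,"ay": 0,"az": 0,"claw": 10},{"tx": 0,"ty": 30,"tz": -8,"ax": 0,"ay": 0,"az": 0,"claw": 10},{"tx": 0,"ty": 30,"tz": -8,"ax": 0,"ay": 0,"az": 0,"claw": 10},{"tx": 0,"ty": 20,"tz": -6,"ax": 0,"ay": 0,"az": 0,"claw": 10},{"tx": 10,"ty": 0,"tz": 0,"ax": 0,"ay": 0,"az": 0,"claw": 10},{"tx": 15,"ty": 0,"tz": 0,"ax": 0,"ay": 0,"az": 0,"claw": 10},{"tx": 10,"ty": 0,"tz": 0,"ax": 0,"ay": 0,"az": 0,"claw": 10},{"tx": 0,"ty": 0,"tz": 0,"ax": 0,"ay": 0,"az": 0,"claw": 10},{"tx": 0,"ty": 0,"tz": 0,"ax": 0,"ay": 0,"az": 0,"claw": 10}]'

```text
clock: 10.7
ee_pos: [429.5, 298.1, 128.5]
ee_rot: [0.691, -0.146, 0.692, 0.146]
contact_force: [1.0, 0.6, 0.4]
grip_width: 22.3
```

Request:
apply_moves --deltas '[{"tx": 0,"ty": 0,"tz": 0,"ax": 0,"ay": 0,"az": 0,"claw": 10},{"tx": 0,"ty": 0,"tz": 0,"ax": 0,"ay": 0,"az": 0,"claw": 10},{"tx": 0,"ty": 0,"tz": 0,"ax": 0,"ay": 0,"az": 0,"claw": 10},{"tx": 0,"ty": 0,"tz": 0,"ax": 0,"ay": 0,"az": 0,"claw": 10}]'

```text
clock: 11.03
ee_pos: [429.8, 298.7, 129.5]
ee_rot: [0.692, -0.146, 0.692, 0.147]
contact_force: [0.8, -0.3, -1.4]
grip_width: 22.4
```

```bash
python3 - <<'E'
from h import *
p=camera("wrist");q=camera("side");s=camera("scene");t,M=tool(); o=status.get_obs();print(o["clock"],t,o["contact_force"],o["grip_width"]); 
# cap centre in tool frame from flange silhouette in wrist
th=np.linspace(0,2*np.pi,73)
for z in (3.3,):
    L=M.T@(onz(p,(153,225),t[2]-z)-t);Rr=M.T@(onz(p,(342,225),t[2]-z)-t);F=M.T@(onz(p,(247,150.5),t[2]-z)-t);print(L,Rr,F)
c=t
for im in (q,s):
    for (ctr,z,r,col) in (((430,298),85,57,(0,255,0)),((t[0],t[1]),t[2]-3.3,58,(0,0,255))):
        pts=np.array([proj(im,(ctr[0]+r*np.cos(a),ctr[1]+r*np.sin(a),z)) for a in th]); im.setdefault("pl",[]).append((pts,col))
out=[]
for im,(x,y) in ((q,(232,165)),(s,(303,225))):
    k=6; A=cv2.resize(im["frame"][y-45:y+45,x-33:x+33],None,fx=k,fy=k,interpolation=cv2.INTER_CUBIC)
    for pts,col in im["pl"]: cv2.polylines(A,[((pts-[x-33,y-45]+.5)*k).astype(int)],True,col,1)
    out.append(A)
cv2.imwrite("pics/w6.png",np.hstack(out))
E
```

```text
11.1833 [429.54509872 298.7337101  129.23819264] [-0.3119408   0.00302395  0.264608  ] 22.25483629794982
[  3.28195397  13.99041291 -55.73365662] [ 3.31948261 13.71411491 56.03085892] [ 3.30276493 57.98085322 -0.09546405]
```

View pics/w6.png

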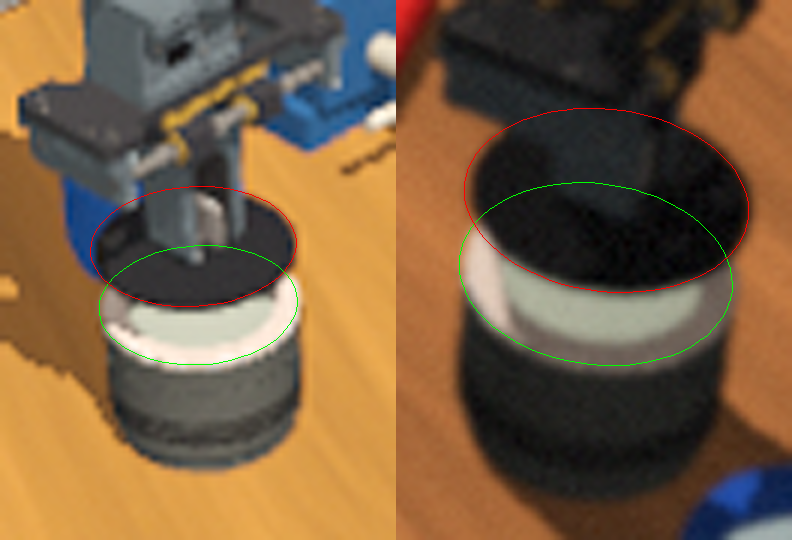

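Overlay check: the cap sits on the red prediction and the rim within about 1 px of the green one, so they are aligned to roughly 3 mm, against 12 mm of radial clearance. I lower it.

Request:
apply_moves --deltas '[{"tx": 6,"ty": 0,"tz": 0,"ax": 0,"ay": 0,"az": 0,"claw": 10},{"tx": 8,"ty": 0,"tz": 0,"ax": 0,"ay": 0,"az": 0,"claw": 10},{"tx": 8,"ty": 0,"tz": 0,"ax": 0,"ay": 0,"az": 0,"claw": 10},{"tx": 5,"ty": 0,"tz": 0,"ax": 0,"ay": 0,"az": 0,"claw": 10},{"tx": 3,"ty": 0,"tz": 0,"ax": 0,"ay": 0,"az": 0,"claw": 10},{"tx": 0,"ty": 0,"tz": 0,"ax": 0,"ay": 0,"az": 0,"claw": 10},{"tx": 0,"ty": 0,"tz": 0,"ax": 0,"ay": 0,"az": 0,"claw": 10},{"tx": 0,"ty": 0,"tz": 0,"ax": 0,"ay": 0,"az": 0,"claw": 10}]'

```text
clock: 11.85
ee_pos: [429.6, 298.8, 99.2]
ee_rot: [0.692, -0.147, 0.692, 0.147]
contact_force: [-0.9, -0.0, -0.9]
grip_width: 22.4
```

Request:
apply_moves --deltas '[{"tx": 1,"ty": 0,"tz": 0,"ax": 0,"ay": 0,"az": 0,"claw": 10},{"tx": 1,"ty": 0,"tz": 0,"ax": 0,"ay": 0,"az": 0,"claw": 10},{"tx": 1,"ty": 0,"tz": 0,"ax": 0,"ay": 0,"az": 0,"claw": 10},{"tx": 0,"ty": 0,"tz": 0,"ax": 0,"ay": 0,"az": 0,"claw": 10}]'

```text
clock: 12.18
ee_pos: [429.4, 298.7, 96.0]
ee_rot: [0.692, -0.147, 0.692, 0.147]
contact_force: [0.3, 0.0, -1.0]
grip_width: 22.4
```

Request:
apply_moves --deltas '[{"tx": 1,"ty": 0,"tz": 0,"ax": 0,"ay": 0,"az": 0,"claw": 10},{"tx": 1,"ty": 0,"tz": 0,"ax": 0,"ay": 0,"az": 0,"claw": 10},{"tx": 0,"ty": 0,"tz": 0,"ax": 0,"ay": 0,"az": 0,"claw": 10},{"tx": 0,"ty": 0,"tz": 0,"ax": 0,"ay": 0,"az": 0,"claw": 10}]'

```text
clock: 12.52
ee_pos: [429.4, 298.7, 94.0]
ee_rot: [0.692, -0.147, 0.692, 0.147]
contact_force: [0.5, -0.5, -1.8]
grip_width: 22.3
```

Request:
apply_moves --deltas '[{"tx": 1,"ty": 0,"tz": 0,"ax": 0,"ay": 0,"az": 0,"claw": 10},{"tx": 0,"ty": 0,"tz": 0,"ax": 0,"ay": 0,"az": 0,"claw": 10},{"tx": 0,"ty": 0,"tz": 0,"ax": 0,"ay": 0,"az": 0,"claw": 10}]'

```text
clock: 12.77
ee_pos: [429.6, 298.7, 93.5]
ee_rot: [0.692, -0.147, 0.692, 0.147]
contact_force: [-2.4, -1.6, 9.3]
grip_width: 22.4
```

Contact came at TCP z 93.5, against 93.3 expected for a seated flange, with 9 N. I press slightly more and then release.

Request:
apply_moves --deltas '[{"tx": 0.5,"ty": 0,"tz": 0,"ax": 0,"ay": 0,"az": 0,"claw": 10},{"tx": 0,"ty": 0,"tz": 0,"ax": 0,"ay": 0,"az": 0,"claw": 30},{"tx": 0,"ty": 0,"tz": 0,"ax": 0,"ay": 0,"az": 0,"claw": 45},{"tx": 0,"ty": 0,"tz": 0,"ax": 0,"ay": 0,"az": 0,"claw": 60},{"tx": 0,"ty": 0,"tz": 0,"ax": 0,"ay": 0,"az": 0,"claw": 75},{"tx": 0,"ty": 0,"tz": 0,"ax": 0,"ay": 0,"az": 0,"claw": 91},{"tx": 0,"ty": 0,"tz": 0,"ax": 0,"ay": 0,"az": 0,"claw": 91},{"tx": 0,"ty": 0,"tz": 0,"ax": 0,"ay": 0,"az": 0,"claw": 91},{"tx": 0,"ty": 0,"tz": 0,"ax": 0,"ay": 0,"az": 0,"claw": 91},{"tx": 0,"ty": 0,"tz": 0,"ax": 0,"ay": 0,"az": 0,"claw": 91}]'

```text
clock: 13.6
ee_pos: [429.4, 298.7, 92.5]
ee_rot: [0.692, -0.147, 0.692, 0.147]
contact_force: [0.7, 0.4, 0.1]
grip_width: 80.0
```

```bash
python3 - <<'E'
from h import *
p=camera("wrist");q=camera("side");t,M=tool(); print(t)
cv2.imwrite("pics/w7.png",np.hstack([p["frame"][:,56:456],cv2.resize(q["frame"][120:216,182:282],(400,384),interpolation=cv2.INTER_CUBIC)]))
E
```

```text
[429.40906207 298.66767594  92.46571897]
```

View pics/w7.png

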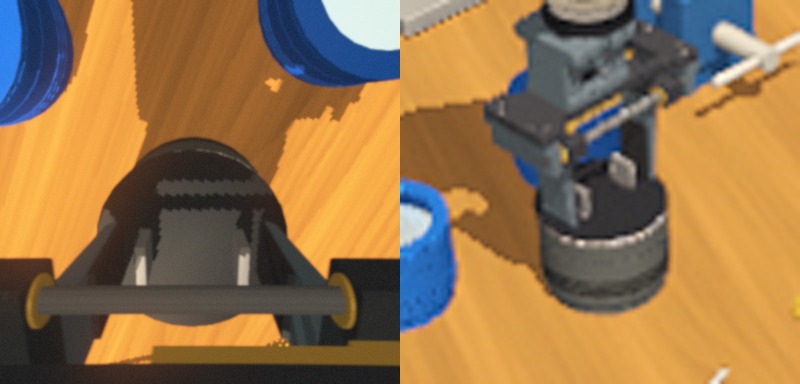

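Both tabs have sprung out (wrist inner faces near (141,260) and (244,260) in the crop) and the flange lies on the rim. I retreat straight up.

Request:
apply_moves --deltas '[{"tx": 0,"ty": 0,"tz": 0,"ax": 0,"ay": 0,"az": 0,"claw": 91},{"tx": 0,"ty": 0,"tz": 0,"ax": 0,"ay": 0,"az": 0,"claw": 91},{"tx": -4,"ty": 0,"tz": 0,"ax": 0,"ay": 0,"az": 0,"claw": 91},{"tx": -10,"ty": 0,"tz": 0,"ax": 0,"ay": 0,"az": 0,"claw": 91},{"tx": -20,"ty": 0,"tz": 0,"ax": 0,"ay": 0,"az": 0,"claw": 91},{"tx": -25,"ty": 0,"tz": 0,"ax": 0,"ay": 0,"az": 0,"claw": 91},{"tx": -25,"ty": 0,"tz": 0,"ax": 0,"ay": 0,"az": 0,"claw": 91},{"tx": -20,"ty": 0,"tz": 0,"ax": 0,"ay": 0,"az": 0,"claw": 91},{"tx": -10,"ty": 0,"tz": 0,"ax": 0,"ay": 0,"az": 0,"claw": 91},{"tx": 0,"ty": 0,"tz": 0,"ax": 0,"ay": 0,"az": 0,"claw": 91}]'

```text
clock: 14.53
ee_pos: [430.5, 299.4, 209.2]
ee_rot: [0.693, -0.146, 0.69, 0.147]
contact_force: [0.4, 0.2, 0.2]
grip_width: 91.1
```

Request:
apply_moves --deltas '[{"tx": 0,"ty": 0,"tz": 0,"ax": 0,"ay": 0,"az": 0,"claw": 91},{"tx": 0,"ty": 0,"tz": 0,"ax": 0,"ay": 0,"az": 0,"claw": 91},{"tx": 0,"ty": 0,"tz": 0,"ax": 0,"ay": 0,"az": 0,"claw": 91},{"tx": 0,"ty": 0,"tz": 0,"ax": 0,"ay": 0,"az": 0,"claw": 91},{"tx": 0,"ty": 0,"tz": 0,"ax": 0,"ay": 0,"az": 0,"claw": 91}]'

```text
clock: 14.95
ee_pos: [429.1, 298.5, 205.7]
ee_rot: [0.691, -0.147, 0.692, 0.146]
contact_force: [0.3, -0.5, 0.1]
grip_width: 91.2
```

```bash
python3 - <<'E'
from h import *
p=camera("wrist");q=camera("side");t,M=tool(); print(t); find(p,"cap"); find(q,"cap"); np.save("last.npy",p,allow_pickle=True)
cv2.imwrite("pics/w8.png",np.hstack([p["frame"][:,56:456],cv2.resize(q["frame"][120:216,182:282],(400,384),interpolation=cv2.INTER_CUBIC)]))
E
```

```text
[429.29855574 298.60215355 206.05967382]
cap 0.56 [429. 306.  88.] px [250. 186.]
cap 0.76 [436. 292.  89.] px [234. 170.]
```

View pics/w8.png

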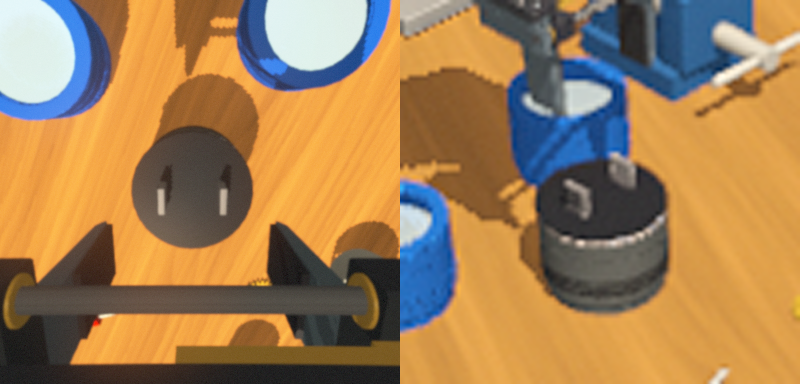

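The wrist view shows the cap flat and concentric on the lens at crop (192,187). The tabs are 62 px apart, and about 61 px is expected at rest. I hand the job in.

```bash
python3 -c "
from bench import manip; print(manip.sign_off())"
```

```text
the job is handed in; nothing more can be done
None
```

The sprung cap is on the wide dark lens with its tabs released, and the job is handed in at about 15 s of the 42 s allowed. The hand-in gives no verdict, so success rests on my own checks.

**What I did:** I pinched the two tabs to a 22 mm opening (24 mm counts as fully squeezed) and lifted the cap level, about 75 mm. I carried it over the mouth and lowered it until the flange touched the rim. Contact came at TCP z 93.5 mm with 9 N, against about 93.3 mm expected. I then opened the fingers and backed straight up.

**Last checks:**
- **Seating:** the wrist and side views show the flange flat on the rim and centred to within a few mm.
- **Tabs:** they were 62 px apart in the final wrist view, against about 61 px expected at rest.
- **Robot:** it is clear of everything, with contact force near zero.

**What failed or disagreed:**
- My first three move calls were refused because the rows left out some keys. Nothing moved.
- The detector's final cap positions differed by about 15 mm between the wrist and side views. I relied on my own pixel fits instead, which agreed to about 3 mm.
- The arm overshot by up to 5 mm after fast moves, so I let it settle before the close work.

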